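# Clear the watering tray and hold the flush timer at its third click

## Robot

A 6-joint arm with a two-finger parallel gripper is mounted at the origin on the work surface. World frame = base frame: x ahead of the robot, y to its left, z up, the work surface at z = 0. Lengths are in m, angles in rad, forces in N, time in s.
With the tool pointing down it reaches from about 0.325 to 0.775 m from the base axis. Payload 5.5 kg.
Tool frame: the origin (TCP) lies at the very end of the fingers, on their centre line; the grasp point (between the pads) lies 19 mm behind it; x points along the fingers, z is the direction in which the jaws open and shut, and the axes are right-handed (so a half turn about x gives the same grasp; the last joint's range is limited). The gripper opens to 85 mm and grips with 20 to 120 N. Pads are 22 mm wide; open, the fingers measure 114 mm over their backs; the gripper's body (76 mm by 85 mm) begins 54 mm behind the grasp point. The pads swing forward as they close: fully open they stand 13 mm farther back than shut.
Start: joints at [1.156, 0.091, 1.231, -0, 1.82, -0.057], TCP at [0.21, 0.562, 0.231] pointing down, gripper open.
Joint ranges: [-2.87, 2.87], [-0.86, 2.18], [0.17, 2.46], [-1.51, 4.65], [0.06, 2.69], [-2.65, 2.65]. Speed limits (rad/s): [2.57, 2.57, 3.01, 3.14, 3.14, 3.14].

## Interface

Orientations are given as a rotation vector (axis times angle).
In Python, from cell import robot gives the robot as it stands.
- The arm moves only by the tool servo_tool, never from a script. Its argument "motion" is a list of rows, each a list of 5 numbers: the closure in counts, from 0 (fully open) to 255 (shut), then the shift along the tool's x, y, z each as a share of 25 mm, from -1 to 1, then the turn about the tool's x as a share of 0.1 rad, from -1 to 1. In form: [[hand, x, y, z, turn], ...]. A call has 1 to 20 rows; each row shifts and turns the commanded pose from where the row before left it, along the tool's axes as they then stand; what a row does not reach is not made up. A row lasts 1/12 s, in which the tool goes at most 41.7 mm and 7.16 degrees, less where a joint would pass 70% of its speed; a pose out of reach is approached as far as the arm can. A call with a number of a shift or a turn outside -1 to 1 is refused whole. A call with a gripper value outside its range is refused whole. The fingers move at their own pace and stop on an object; "newtons" is the grip in N (left out, the last holds). Time passes only in rows, so rows that do not move let the fingers close. It gives the time, the measured TCP pose, the force and the opening at its end, in the units of the state.
- robot.sense(): the state, without advancing time (a new reading comes with each control period).
- robot.capture(name): name is "side" or "top" or "wrist"; returns the picture (480x640x3 uint8, red, green, blue); there is no depth.
- robot.camera_info(name): a dict with "vfov" (degrees; the focal length in pixels is half the picture's height over the tangent of half this angle, whatever the lens; pixels are square), "cx", "cy" (the principal point, pixels), "R" (3x3) and "t" (3): a world point X has camera coordinates R X + t. Camera axes: x right, y down, z forward; pixel columns grow to the right and rows downward; lengths in m; the calibration is good to about 2 mm. A picture is of the moment at which its call begins: read the wrist's pose just before it. camera_info takes no time and is no camera call; for the wrist camera it gives the pose at the moment of the call.
- robot.job_done(): hands the job in, once; it reports no verdict.
Trained networks look in the newest picture that a camera, given by its name, has taken for a name from the list of things; names that differ only in an ending like _2 or _b are one class to them, and where a whole thing is asked for, a point or a joint stands for the part that bears it (a point fixed in the world has none). Each returns a list of dicts, best first, with "p" (0 to 1); they miss things now and then, are a little off and sometimes report something else, mostly with a low value. They report only what shows in the picture. A call takes as long as a camera call.
- robot.search_frame(camera, name): "centre" ([column, row] in pixels, amid what is visible of it).
The state is a dict: "t": time; "q": joint angles; "joint_vel": joint speeds; "tau": joint torques, N m; "tool_pos": TCP position; "tcp_rot": TCP orientation; "contact_force": force on the tool from outside, world axes, zero at the start; "moment": the same for the moment, N m; "grip_width": opening from 0.0 (shut) to 1.0 (fully open).
Only numpy, scipy, OpenCV 4.12 (cv2) and the standard library are available. Lean on these libraries where they do the work, as an engineer would, in place of code of your own. Each camera call takes 0.05 s, during which the arm holds its last target. There are 200 camera calls.

## Task

The watering tray on the ladder stand is about to be flushed: first clear the two chunks of bark and the broken piece of pot off the tray into the compost caddy, leaving the caddy upright. Then turn the timer's dial clockwise against its spring past the first two clicks to the third (the mark with three dots), without letting it run on to the fourth, and finish while still holding it there, because it springs back when released. Leave the pot in the tray, the collar and all the other things standing where they are.

Things in the scene. Friction and masses are not known exactly. Their poses are not given: they have to be found in the camera images.
- dial (a joint): turning angle of the timer's dial in rad: 0 at home (pointer at the single white dash), growing clockwise seen from above. Clicks at 0.4 (one dot), 0.8 (two dots), 1.2 (three dots) and 1.6 (four dots), end stop at 1.75. A return spring drives it home through all the clicks as soon as it is let go: 0.09 N m at home, 0.18 N m at the third click
- knob (a point): point on the dial's vertical axis, inside the grip bar of its knob, 14 mm below the bar's top and 14 mm above the dial's disc; its x axis shows where the pointer shows now and turns with the dial. The upright bar is 56 mm long (along x), 15 mm thick (y), 28 mm high. Each click adds up to 0.06 N m (0.1 rad past a click) or takes away as much (0.1 rad before the next)
- timer: grey plastic timer fixed on the middle rung, which place along it varies: housing 118 x 112 x 40 mm, round scale plate on it, black dial 80 mm across. Origin under its centre, on the dial's axis; the dial's disc ends 54 mm and the knob 82 mm above it. From its x axis the home mark lies at +0.8 rad, the three dots at -0.4 rad. A spout reaches 128 mm along its -y over the tray, a stub 75 mm along +x
- tray: grey plastic watering tray fixed on the lowest rung, 420 x 290 mm, rim 18 mm high, floor 4 mm thick (its top 54 mm above the bench); origin under its centre, x along its long side
- stand: bamboo ladder stand fixed on the bench, three slatted rungs 450 mm long (along its own x, from -190 to +260 mm) climbing to the left: lowest rung 50 mm high (y -165 to 155 mm), middle 120 mm (y 165 to 325), top 190 mm (y 345 to 515). Origin on the bench; two leaning poles run along its near and far ends, rising from the bench at y = -200 mm to 226 mm high at y = 550 mm
- caddy: white open compost caddy standing loose on the bench to the right of the stand, 170 mm along its own x, 150 mm along y, 125 mm high, walls 4 mm, 0.8 kg, a thin bail handle hangs down its -y side; origin under its centre
- bark_long: long chunk of dark bark, 48 mm along its own x by 28 mm along y, 26 mm high, 25 g, loose on the tray floor; origin at the centre of its underside. Its long sides (28 mm apart) are flat and upright
- bark_short: short chunk of dark bark, 47 mm along its own x (its main lump reaches from -18 to +18 mm, a lower snout to +29 mm) by 30 mm along y, 24 mm high, 22 g, loose on the tray floor; origin at the centre of the main lump's underside. Its sides 30 mm apart along y are flat and upright
- pot_shard: broken piece of a terracotta pot's rim, 50 mm along its own x (a corner sticks out to +38 mm) by 32 mm along y, 24 mm high along its +y edge and 12 mm high along its -y edge, 45 g, loose on the tray floor; origin at the centre of its underside. Its sides 32 mm apart along y are flat and upright
- stoneware_pot: speckled pale stoneware plant pot with a small succulent, 96 mm across, 82 mm high (plant to about 105 mm), standing in the far left part of the tray; loose; origin under its centre. Leave it alone
- plant_collar: flat grey silicone plant collar, a ring 100 mm across outside, 60 mm inside, 14 mm high, lying on the middle rung beside the timer; loose; origin under its centre. Leave it alone
- watering_can: aluminium watering can, body 110 mm across, about 165 mm high with its handle, spout along its own +x, on the top rung; origin under its centre. Leave it alone
- cloche: clear glass cloche, a dome 128 mm across and 176 mm high with a knob, on the top rung; origin under its centre. Leave it alone
- terracotta_pot: empty terracotta pot, 84 mm across, 78 mm high, on the bench right of the stand and beyond the caddy; origin under its centre. Leave it alone
- trowel: hand trowel 280 mm long with a wooden handle, lying flat on the bench at the right; origin under its middle, blade along its own +x. Leave it alone
- mister: clear spray bottle 72 mm across, 191 mm high, on the bench at the far right; origin under its centre. Leave it alone

How it is judged:
On the way, in this order (a step that is already met when the one before it is completed fails the run):
1. the two chunks of bark and the piece of pot lie in the upright caddy, let go (x of bark_long in the frame of caddy between -0.083 and 0.083 m and y of bark_long in the frame of caddy between -0.073 and 0.073 m and z of bark_long in the frame of caddy between -0.005 and 0.1 m and x of bark_short in the frame of caddy between -0.083 and 0.083 m and y of bark_short in the frame of caddy between -0.073 and 0.073 m and z of bark_short in the frame of caddy between -0.005 and 0.1 m and x of pot_shard in the frame of caddy between -0.083 and 0.083 m and y of pot_shard in the frame of caddy between -0.073 and 0.073 m and z of pot_shard in the frame of caddy between -0.005 and 0.1 m and angle between caddy's own z axis and vertical below 0.2 rad and contact force between the fingers and bark_long below 0.1 N and contact force between the fingers and bark_short below 0.1 N and contact force between the fingers and pot_shard below 0.1 N), for 0.3 s.
2. the fingers hold the dial at its third click (1.06 to 1.34 rad) (value of joint dial between 1.06 and 1.34 rad and contact force between the fingers and timer above 1 N), for 0.6 s.
At the end, for the whole second after the job is handed in: The dial is held by the fingers at its third click (joint between 1.06 and 1.34 rad, fingers pressing on it with more than 1 N) through the last second; bark_long, bark_short and pot_shard lie inside the caddy, which stands upright (within 0.2 rad) (all of step 2 and x of bark_long in the frame of caddy between -0.083 and 0.083 m and y of bark_long in the frame of caddy between -0.073 and 0.073 m and z of bark_long in the frame of caddy between -0.005 and 0.1 m and x of bark_short in the frame of caddy between -0.083 and 0.083 m and y of bark_short in the frame of caddy between -0.073 and 0.073 m and z of bark_short in the frame of caddy between -0.005 and 0.1 m and x of pot_shard in the frame of caddy between -0.083 and 0.083 m and y of pot_shard in the frame of caddy between -0.073 and 0.073 m and z of pot_shard in the frame of caddy between -0.005 and 0.1 m and angle between caddy's own z axis and vertical below 0.2 rad); the arm keeps its last pose, push and grip.
It fails at once if the dial ran on to the fourth click (beyond 1.5 rad) (value of joint dial above 1.5 rad).
It fails at once if the caddy was tipped by more than 0.5 rad (angle between caddy's own z axis and vertical above 0.5 rad).
It fails at once if one of the things to be left alone was moved by more than 30 mm or tipped by more than 0.35 rad (distance of any of stoneware_pot, plant_collar, watering_can, cloche, terracotta_pot, trowel, mister from where it was at the start of the episode above 0.03 m or angle between any of stoneware_pot, plant_collar, watering_can, cloche, terracotta_pot, trowel, mister's own z axis and vertical above 0.35 rad).
It also fails if it takes over 70 s, if anything falls off the work surface, if the arm or the gripper's body presses on something with over 40 N, if the wrist force passes 120 N, or if a joint passes its speed limit or range.

## Working session

There is one attempt and no reset: what is moved stays moved. The work goes in short steps, Python scripts to look and compute and a tool call to move; the robot and the scene stay as the last step left them, time stands still between calls to the robot, and variables do not carry over. Pictures are saved under pics/ and viewed, about 8 in all and at most 12, crops included, and the job is handed in when it is done.

Besides the shell and the picture viewer there is one more tool, called after "Call:" in YAML: its name, and indented under it one key for each argument. servo_tool: Moves the arm, as the interface text tells. Shift numbers are shares of 25 mm and turn numbers shares of 0.1 rad, none past 1 either way. Its arguments: {"type":"object","properties":{"motion":{"type":"array"},"newtons":{"type":"number"}},"required":["motion"]}

```bash
mkdir -p pics; ls; cat > h.py <<'E'
import numpy as np, cv2
from cell import robot
from scipy.spatial.transform import Rotation as R
def ray(info,px,z):
    f=240/np.tan(np.radians(info['vfov'])/2)
    d=np.array([(px[0]-info['cx'])/f,(px[1]-info['cy'])/f,1]); Rm=np.array(info['R']);t=np.array(info['t'])
    o=-Rm.T@t; w=Rm.T@d; return o+w*(z-o[2])/w[2]
def proj(info,X):
    f=240/np.tan(np.radians(info['vfov'])/2)
    c=np.array(info['R'])@np.array(X)+np.array(info['t']); return [info['cx']+f*c[0]/c[2],info['cy']+f*c[1]/c[2]]
def snap(cam,fn):
    i=robot.camera_info(cam); im=robot.capture(cam); cv2.imwrite('pics/'+fn,cv2.cvtColor(im,cv2.COLOR_RGB2BGR)); return i,im
E
python3 - <<'E'
from h import *
s=robot.sense();print(s)
print(R.from_rotvec(s['tcp_rot']).as_matrix().round(3))
H={'bark_long':.067,'bark_short':.066,'pot_shard':.064,'stoneware_pot':.1,'timer':.16,'dial':.17,'plant_collar':.13,'caddy':.1,'terracotta_pot':.05,'tray':.054}
for c in ['top','side']:
    i,im=snap(c,c+'0.png');print(c,i)
    for n,z in H.items():
        r=robot.search_frame(c,n)
        print(n,[(np.round(a['centre']).tolist(),round(a['p'],2),ray(i,a['centre'],z).round(3).tolist()) for a in r[:2]])
E
```

```text
pics
{'t': 0.0, 'q': array([ 1.15627116e+00,  9.18588463e-02,  1.23191103e+00,  2.04873142e-05,
        1.81979448e+00, -5.67003699e-02]), 'joint_vel': array([-0.0002129 , -0.00107554, -0.00056215, -0.00072042,  0.00128459,
       -0.00172018]), 'tau': array([-1.99850465e-04, -4.58740103e+01, -4.18018627e+01, -1.54889290e-04,
        1.19873902e-02,  1.08907724e-05]), 'tool_pos': array([0.21002189, 0.56173409, 0.23013668]), 'tcp_rot': array([-0.94277292,  1.35923183,  0.94109839]), 'contact_force': array([ 0.4932329 ,  0.1592441 , -0.14812793]), 'moment': array([ 0.00553346, -0.00459745,  0.02287022]), 'grip_width': 1.000576048884957}
[[-0.001 -0.937  0.35 ]
 [-0.002  0.35   0.937]
 [-1.     0.    -0.002]]
top {'vfov': 48.48095136235574, 'cx': 316.84971893437506, 'cy': 238.2312286991223, 'R': array([[ 0.02842471, -0.99958254, -0.00517508],
       [-0.99496243, -0.02779467, -0.09631837],
       [ 0.09613432,  0.00788683, -0.99533712]]), 't': array([-0.02431481,  0.57929361,  1.32416668])}
bark_long [([327.0, 216.0], 0.76, [0.632, -0.031, 0.067])]
bark_short [([330.0, 281.0], 0.64, [0.
[... 808 characters left out ...]
-0.3809044 ,  0.38232714,  1.06637842])}
bark_long [([338.0, 239.0], 0.74, [0.633, -0.024, 0.067])]
bark_short [([302.0, 272.0], 0.52, [0.479, -0.029, 0.066])]
pot_shard [([299.0, 242.0], 0.81, [0.548, 0.053, 0.064]), ([266.0, 184.0], 0.46, [0.65, 0.308, 0.064])]
stoneware_pot [([341.0, 201.0], 0.73, [0.732, 0.052, 0.1])]
timer [([230.0, 205.0], 0.77, [0.46, 0.235, 0.16]), ([387.0, 323.0], 0.5, [0.46, -0.322, 0.16])]
dial [([226.0, 194.0], 0.63, [0.474, 0.268, 0.17])]
plant_collar [([264.0, 186.0], 0.78, [0.597, 0.249, 0.13])]
caddy [([387.0, 323.0], 0.97, [0.492, -0.306, 0.1])]
terracotta_pot [([427.0, 269.0], 0.73, [0.729, -0.27, 0.05])]
tray [([312.0, 252.0], 0.68, [0.554, 0.006, 0.054])]
```

```bash
python3 - <<'E'
import cv2
a=cv2.imread('pics/top0.png')[135:345,150:500]
cv2.imwrite('pics/top0c.png',cv2.resize(a,(800,480),interpolation=cv2.INTER_CUBIC))
E
```

```text
(no output)
```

View pics/top0c.png

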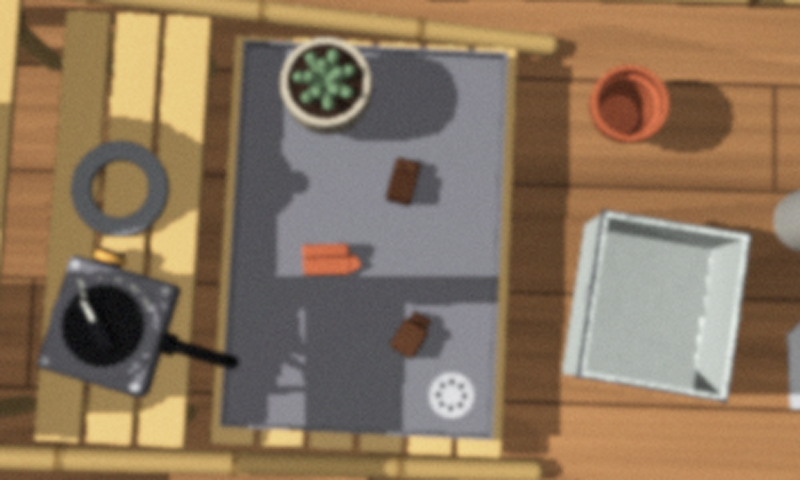

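View pics/side0.png

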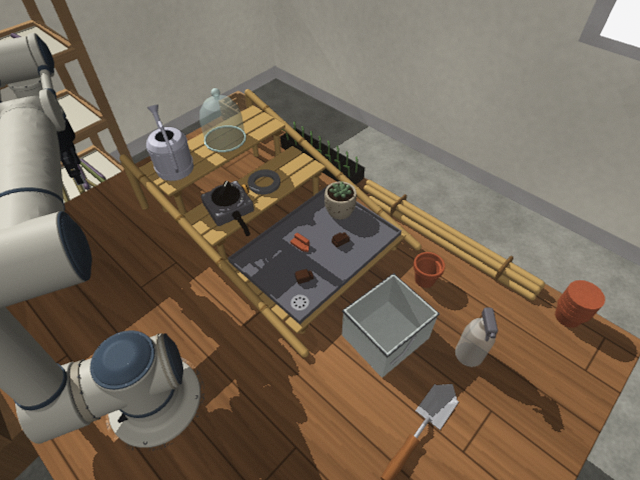

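Call:
servo_tool:
  motion:
    - [0, -0.33, -0.43, -0.77, 0]
    - [0, -0.33, -0.43, -0.77, 0]
    - [0, -0.33, -0.43, -0.77, 0]
    - [0, -0.33, -0.43, -0.77, 0]
    - [0, -0.33, -0.43, -0.77, 0]
    - [0, -0.33, -0.43, -0.77, 0]
    - [0, -0.33, -0.43, -0.77, 0]
    - [0, -0.33, -0.43, -0.77, 0]
    - [0, -0.33, -0.43, -0.77, 0]
    - [0, -0.33, -0.43, -0.77, 0]
    - [0, -0.33, -0.43, -0.77, 0]
    - [0, -0.33, -0.43, -0.77, 0]

```text
t: 2.1
tool_pos: [0.25, 0.2994, 0.3308]
tcp_rot: [-0.942, 1.357, 0.942]
contact_force: [-0.2, 0.6, 1.2]
grip_width: 1.006
```

Call:
servo_tool:
  motion:
    - [0, 0, -0.83, -0.44, 0]
    - [0, 0, -0.83, -0.44, 0]
    - [0, 0, -0.83, -0.44, 0]
    - [0, 0, -0.83, -0.44, 0]
    - [0, 0, -0.83, -0.44, 0]
    - [0, 0, -0.83, -0.44, 0]
    - [0, 0, -0.83, -0.44, 0]
    - [0, 0, -0.83, -0.44, 0]
    - [0, 0, -0.83, -0.44, 0]
    - [0, 0, -0.83, -0.44, 0]
    - [0, 0, -0.83, -0.44, 0]
    - [0, 0, -0.83, -0.44, 0]
    - [0, 0, -0.83, -0.44, 0]
    - [0, 0, -0.83, -0.44, 0]
    - [0, 0, -0.83, -0.44, 0]
    - [0, 0, -0.83, -0.44, 0]
    - [0, 0, 0, 0, 0]
    - [0, 0, 0, 0, 0]

```text
t: 3.6
tool_pos: [0.4996, 0.0187, 0.3297]
tcp_rot: [-0.94, 1.359, 0.941]
contact_force: [0.6, 0.8, 0.2]
grip_width: 1.0
```

```bash
python3 - <<'E'
from h import *
i,im=snap('wrist','w1.png');s=robot.sense();print(s['tool_pos'],s['t'],i)
for n,z in {'bark_long':.067,'bark_short':.066,'pot_shard':.064,'dial':.17}.items():
    r=robot.search_frame('wrist',n)
    print(n,[(np.round(a['centre']).tolist(),round(a['p'],2),ray(i,a['centre'],z).round(3).tolist()) for a in r[:2]])
E
```

```text
[0.49923688 0.01938372 0.33015443] 3.65 {'vfov': 60.45821428999179, 'cx': 322.83508550875734, 'cy': 245.0056151407216, 'R': array([[ 3.51764007e-01,  9.36088712e-01,  8.30914017e-05],
       [ 8.99926816e-01, -3.38199498e-01,  2.75232310e-01],
       [ 2.57669960e-01, -9.67420441e-02, -9.61377745e-01]]), 't': array([-0.19359343, -0.50489959,  0.3470598 ])}
bark_long [([325.0, 329.0], 0.66, [0.631, -0.028, 0.067]), ([252.0, 194.0], 0.36, [0.468, -0.044, 0.067])]
bark_short [([254.0, 191.0], 0.89, [0.466, -0.041, 0.066])]
pot_shard [([368.0, 232.0], 0.98, [0.546, 0.051, 0.064])]
dial [([617.0, 65.0], 0.77, [0.465, 0.246, 0.17])]
```

View pics/w1.png

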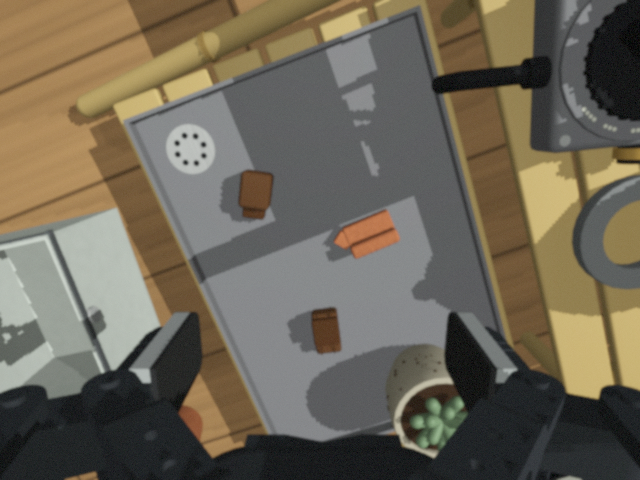

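```bash
python3 - <<'E'
from h import *
i=robot.camera_info('wrist')
def yaw(a,b,z):
    A,B=ray(i,a,z),ray(i,b,z);return np.degrees(np.arctan2(*(B-A)[1::-1])).round(1),A[:2].round(4),B[:2].round(4),np.linalg.norm(B-A).round(4)
print('BS',yaw((246,171),(239,206),.078),yaw((272,174),(266,211),.078),yaw((246,171),(272,174),.078))
print('SH',yaw((389,211),(347,226),.066),yaw((398,240),(356,258),.066))
print('BL',yaw((312,310),(316,352),.08),yaw((336,309),(340,349),.08))
im=cv2.imread('pics/w1.png');h=cv2.cvtColor(im,cv2.COLOR_BGR2HSV)
for n,(x,y),z in [('BS',(254,191),.066),('SH',(368,232),.064),('BL',(325,329),.067)]:
    m=np.zeros(h.shape[:2],np.uint8);w=45
    sub=h[y-w:y+w,x-w:x+w]; mm=((sub[...,1]>100)&((sub[...,0]<15)|(sub[...,0]>170))).astype(np.uint8)
    k,l,st,c=cv2.connectedComponentsWithStats(mm); j=l[w,w]
    mm=(l==j).astype(np.uint8); pts=cv2.findNonZero(mm).reshape(-1,2)+[x-w,y-w]
    P=np.array([ray(i,p,z)[:2] for p in pts],np.float32)
    (c,s,a)=cv2.minAreaRect(P*1000);print(n,st[j,4],c,s,a)
E
```

```text
BS (np.float64(-34.7), array([ 0.445 , -0.0372]), array([ 0.4736, -0.0569]), np.float64(0.0348)) (np.float64(-31.6), array([ 0.4563, -0.0151]), array([ 0.4874, -0.0342]), np.float64(0.0365)) (np.float64(63.0), array([ 0.445 , -0.0372]), array([ 0.4563, -0.0151]), np.float64(0.0248))
SH (np.float64(-90.2), array([0.5323, 0.0793]), array([0.5321, 0.0346]), np.float64(0.0448)) (np.float64(-86.0), array([0.5643, 0.0787]), array([0.5676, 0.0319]), np.float64(0.0469))
BL (np.float64(-15.8), array([ 0.6007, -0.0293]), array([ 0.6483, -0.0428]), np.float64(0.0494)) (np.float64(-14.7), array([ 0.6084, -0.0054]), array([ 0.6539, -0.0174]), np.float64(0.047))
BS 1186 (469.819580078125, -40.59954071044922) (30.28363037109375, 46.26948165893555) 61.213077545166016
SH 1818 (549.3648681640625, 48.20647048950195) (36.24156188964844, 63.10774230957031) 3.5515923500061035
BL 942 (634.4799194335938, -26.624183654785156) (26.905630111694336, 50.95377731323242) 77.55683898925781
```

Call:
servo_tool:
  motion:
    - [0, 0, 0, 0, 0.915]
    - [0, 0, 0, 0, 0.915]
    - [0, 0.6, 0, -0.88, 0]
    - [0, 0.9, 0, -0.88, 0]
    - [0, 1, 0, -0.88, 0]
    - [0, 1, 0, 0, 0]
    - [0, 1, 0, 0, 0]
    - [0, 1, 0, 0, 0]
    - [0, 1, 0, 0, 0]
    - [0, 1, 0, 0, 0]
    - [0, 1, 0, 0, 0]
    - [0, 1, 0, 0, 0]
    - [0, 0.96, 0, 0, 0]
    - [0, 0.5, 0, 0, 0]
    - [0, 0, 0, 0, 0]
    - [0, 0, 0, 0, 0]
  newtons: 30

```text
t: 5.18
tool_pos: [0.4653, -0.0369, 0.0566]
tcp_rot: [-0.803, 1.418, 0.803]
contact_force: [0.8, -0.6, 0.7]
grip_width: 0.999
```

Call:
servo_tool:
  motion:
    - [255, 0, 0, 0, 0]
    - [255, 0, 0, 0, 0]
    - [255, 0, 0, 0, 0]
    - [255, 0, 0, 0, 0]
    - [255, 0, 0, 0, 0]
    - [255, 0, 0, 0, 0]
    - [255, 0, 0, 0, 0]
    - [255, 0, 0, 0, 0]

```text
t: 5.85
tool_pos: [0.466, -0.0374, 0.0572]
tcp_rot: [-0.803, 1.416, 0.801]
contact_force: [-0.3, -0.1, 6.1]
grip_width: 0.348
```

Call:
servo_tool:
  motion:
    - [255, -0.6, 0, 0, 0]
    - [255, -1, 0, 0, 0]
    - [255, -1, 0, 0, 0]
    - [255, -1, 0, 0, 0]
    - [255, -1, 0, 0, 0]
    - [255, -0.4, -0.69, -0.83, 0]
    - [255, 0, -0.69, -0.83, 0]
    - [255, 0, -0.69, -0.83, 0]
    - [255, 0, -0.69, -0.83, 0]
    - [255, 0, -0.69, -0.83, 0]
    - [255, 0, -0.69, -0.83, 0]
    - [255, 0, -0.69, -0.83, 0]
    - [255, 0, -0.69, -0.83, 0]
    - [255, 0.3, -0.69, -0.83, 0]
    - [255, 0.7, -0.69, -0.83, 0]
    - [255, 1, 0, 0, 0]
    - [255, 1, 0, 0, 0]
    - [255, 0, 0, 0, 0]
    - [255, 0, 0, 0, 0]

```text
t: 7.43
tool_pos: [0.5053, -0.3032, 0.1041]
tcp_rot: [-0.799, 1.42, 0.806]
contact_force: [0.6, 1.2, -0.4]
grip_width: 0.349
```

```bash
python3 - <<'E'
from h import *
i,im=snap('top','t1.png');j,im2=snap('side','s1.png')
cv2.imwrite('pics/c1.png',np.hstack([cv2.resize(im[190:330,360:520],(480,420)),cv2.resize(im2[240:400,320:440],(315,420))])[:,:,::-1])
s=robot.sense();print(s['tool_pos'],s['grip_width'])
E
```

```text
[ 0.50703894 -0.30402157  0.10795503] 0.34650832068682424
```

View pics/c1.png

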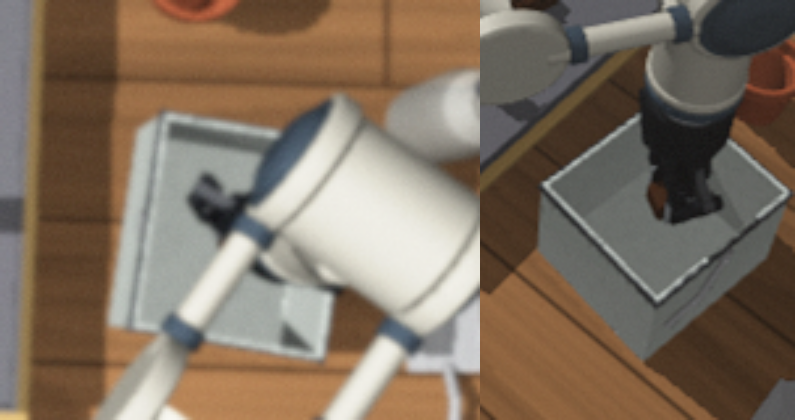

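Call:
servo_tool:
  motion:
    - [110, 0, 0, 0, 0]
    - [110, 0, 0, 0, 0]
    - [110, 0, 0, 0, 0]
    - [110, 0, 0, 0, 0]
    - [110, -0.6, 0, 0, 0]
    - [110, -1, 0, 0, 0]
    - [110, -1, 0, 0, 1]
    - [80, -1, 0, 0, 1]
    - [0, -1, 0, 0, 1]
    - [0, 0, 0, 0, 1]
    - [0, 0, 0, 0, 1]
    - [0, 0, 0, 0, 1]
    - [0, 0, 0, 0, 1]
    - [0, 0, 0, 0, 1]
    - [0, 0, 0, 0, 1]
    - [0, 0, 0, 0, 0.95]

```text
t: 8.87
tool_pos: [0.5065, -0.3039, 0.2216]
tcp_rot: [-0.024, 1.57, 0.023]
contact_force: [-0.6, -0.3, 0.7]
grip_width: 0.998
```

Call:
servo_tool:
  motion:
    - [0, 0, 0.952, 0.145, 0]
    - [0, 0, 0.952, 0.145, 0]
    - [0, 0, 0.952, 0.145, 0]
    - [0, 0, 0.952, 0.145, 0]
    - [0, 0, 0.952, 0.145, 0]
    - [0, 0, 0.952, 0.145, 0]
    - [0, 0, 0.952, 0.145, 0]
    - [0, 0, 0.952, 0.145, 0]
    - [0, 0, 0.952, 0.145, 0]
    - [0, 0, 0.952, 0.145, 0]
    - [0, 0, 0.952, 0.145, 0]
    - [0, 0, 0.952, 0.145, 0]
    - [0, 0, 0.952, 0.145, 0]
    - [0, 0, 0.952, 0.145, 0]
    - [0, 0, 0.952, 0.145, 0]
    - [0, 0, 0, 0, 0]

```text
t: 10.2
tool_pos: [0.5484, 0.0586, 0.2215]
tcp_rot: [-0.029, 1.57, 0.032]
contact_force: [0.2, -0.4, -0.1]
grip_width: 1.0
```

```bash
python3 - <<'E'
from h import *
i,im=snap('wrist','w2.png');s=robot.sense();print(s['tool_pos'],s['t'],s['q'].round(2));M=R.from_rotvec(s['tcp_rot']).as_matrix();print(M.round(3))
r=robot.search_frame('wrist','pot_shard');print([(a,ray(i,a['centre'],.064)) for a in r[:1]])
robot.capture('side')
print([(a['centre'],a['p']) for a in robot.search_frame('side','bark_short')])
h=cv2.cvtColor(im,cv2.COLOR_RGB2HSV)
mm=((h[...,1]>140)&((h[...,0]<12)|(h[...,0]>170))&(h[...,2]>120)).astype(np.uint8)
c=np.round(r[0]['centre']).astype(int);k,l,st,_=cv2.connectedComponentsWithStats(mm);j=l[c[1],c[0]]
P=np.array([ray(i,p,.066)[:2]*1000 for p in cv2.findNonZero((l==j).astype(np.uint8)).reshape(-1,2)],np.float32);print(j,st[j],cv2.minAreaRect(P))
E
```

```text
[0.54831742 0.05666141 0.22150797] 10.25 [ 0.04 -0.04  1.38  0.    1.8   0.  ]
[[ 0.    -0.038  0.999]
 [ 0.     0.999  0.038]
 [-1.     0.     0.   ]]
[({'centre': [323.6, 235.1], 'p': 0.55}, array([0.54835833, 0.0511951 , 0.064     ]))]
[([388.2, 333.1], 0.8), ([261.7, 175.9], 0.17), ([427.6, 413.4], 0.15)]
1 [ 302  201   42   79 2214] ((548.2308349609375, 47.19891357421875), (30.036529541015625, 60.73344802856445), 3.407989025115967)
```

Call:
servo_tool:
  motion:
    - [0, 0.6, -0.1, 0, 0]
    - [0, 1, 0, 0, 0]
    - [0, 1, 0, 0, 0]
    - [0, 1, 0, 0, 0]
    - [0, 1, 0, 0, 0]
    - [0, 1, 0, 0, 0]
    - [0, 0.7, 0, 0, 0]
    - [0, 0.3, 0, 0, 0]
    - [0, 0, 0, 0, 0]
    - [255, 0, 0, 0, 0]
    - [255, 0, 0, 0, 0]
    - [255, 0, 0, 0, 0]
    - [255, 0, 0, 0, 0]
    - [255, 0, 0, 0, 0]
    - [255, 0, 0, 0, 0]
    - [255, 0, 0, 0, 0]
    - [255, 0, 0, 0, 0]

```text
t: 11.82
tool_pos: [0.5493, 0.0523, 0.0578]
tcp_rot: [-0.028, 1.568, 0.027]
contact_force: [0.4, -0.4, 5.9]
grip_width: 0.368
```

Call:
servo_tool:
  motion:
    - [255, -0.5, 0, 0, 0]
    - [255, -1, 0, 0, 0]
    - [255, -1, 0, 0, 0]
    - [255, -1, 0, 0, 0]
    - [255, -1, 0, 0, 0]
    - [255, -1, 0, 0, 0]
    - [255, -0.5, 0, 0, 0]
    - [255, 0, 0, 0, 0]

```text
t: 12.48
tool_pos: [0.5496, 0.0523, 0.2105]
tcp_rot: [-0.027, 1.564, 0.028]
contact_force: [-0.2, 0.9, 0.1]
grip_width: 0.366
```

Call:
servo_tool:
  motion:
    - [255, 0, -0.98, -0.123, 0]
    - [255, 0, -0.98, -0.123, 0]
    - [255, 0, -0.98, -0.123, 0]
    - [255, 0, -0.98, -0.123, 0]
    - [255, 0, -0.98, -0.123, 0]
    - [255, 0, -0.98, -0.123, 0]
    - [255, 0, -0.98, -0.123, 0]
    - [255, 0, -0.98, -0.123, 0]
    - [255, 0, -0.98, -0.123, 0]
    - [255, 0, -0.98, -0.123, 0]
    - [255, 0, -0.98, -0.123, 0]
    - [255, 0, -0.98, -0.123, 0]
    - [255, 0, -0.98, -0.123, 0]
    - [255, 0, -0.98, -0.123, 0]
    - [255, 0.5, 0, 0, 0]
    - [255, 1, 0, 0, 0]
    - [255, 1, 0, 0, 0]
    - [255, 1, 0, 0, 0]
    - [255, 0.5, 0, 0, 0]
    - [255, 0, 0, 0, 0]

```text
t: 14.15
tool_pos: [0.5151, -0.2901, 0.1002]
tcp_rot: [-0.023, 1.579, 0.032]
contact_force: [-0.3, 0.6, -0.1]
grip_width: 0.366
```

Call:
servo_tool:
  motion:
    - [110, 0, 0, 0, 0]
    - [110, 0, 0, 0, 0]
    - [110, 0, 0, 0, 0]
    - [110, 0, 0, 0, 0]
    - [110, 0, 0, 0, 0]
    - [110, -0.6, 0, 0, 0]
    - [110, -1, 0, 0, 0]
    - [110, -1, 0, 0, 0]
    - [60, -1, 0, 0, 0]
    - [0, -1, 0, 0, -1]
    - [0, 0, 0, 0, -1]
    - [0, 0, 0, 0, -1]
    - [0, 0, 0, 0, -1]
    - [0, 0, 0, 0, -1]
    - [0, 0, 0, 0, -1]
    - [0, 0, 0, 0, -1]
    - [0, 0, 0, 0, -1]
    - [0, 0, 0, 0, -1]
    - [0, 0, 0, 0, -1]
    - [0, 0, 0, 0, -1]

```text
t: 15.82
tool_pos: [0.5175, -0.2921, 0.222]
tcp_rot: [-0.887, 1.382, 0.885]
contact_force: [-0.3, -0.8, -0.1]
grip_width: 0.999
```

Call:
servo_tool:
  motion:
    - [0, 0, 0, 0, -0.95]
    - [0, 0, 0, 0, -0.95]
    - [0, 0, -0.148, 0.954, 0]
    - [0, 0, -0.148, 0.954, 0]
    - [0, 0, -0.148, 0.954, 0]
    - [0, 0, -0.148, 0.954, 0]
    - [0, 0, -0.148, 0.954, 0]
    - [0, 0, -0.148, 0.954, 0]
    - [0, 0, -0.148, 0.954, 0]
    - [0, 0, -0.148, 0.954, 0]
    - [0, 0, -0.148, 0.954, 0]
    - [0, 0, -0.148, 0.954, 0]
    - [0, 0, -0.148, 0.954, 0]
    - [0, 0, -0.148, 0.954, 0]
    - [0, 0, 0, 0, 0]

```text
t: 17.07
tool_pos: [0.6312, -0.0212, 0.2215]
tcp_rot: [-1.028, 1.312, 1.03]
contact_force: [1.5, 0.5, -0.8]
grip_width: 0.998
```

```bash
python3 - <<'E'
from h import *
i,im=snap('wrist','w3.png');s=robot.sense();print(s['tool_pos'],s['t']);M=R.from_rotvec(s['tcp_rot']).as_matrix();print(M.round(3))
r=robot.search_frame('wrist','bark_long');print([(a,ray(i,a['centre'],.067)) for a in r[:1]])
h=cv2.cvtColor(im,cv2.COLOR_RGB2HSV)
mm=((h[...,1]>100)&((h[...,0]<15)|(h[...,0]>170))).astype(np.uint8)
c=np.round(r[0]['centre']).astype(int);k,l,st,_=cv2.connectedComponentsWithStats(mm);j=l[c[1],c[0]]
P=np.array([ray(i,p,.069)[:2]*1000 for p in cv2.findNonZero((l==j).astype(np.uint8)).reshape(-1,2)],np.float32);print(j,st[j],cv2.minAreaRect(P))
robot.capture('side')
for n in ['bark_short','pot_shard','caddy']: print([(a['centre'],a['p']) for a in robot.search_frame('side',n)][:2])
E
```

```text
[ 0.63065186 -0.02322521  0.22150833] 17.1167
[[ 0.    -0.971  0.24 ]
 [ 0.     0.24   0.971]
 [-1.    -0.     0.   ]]
[({'centre': [313.2, 230.9], 'p': 0.56}, array([ 0.63293505, -0.02815145,  0.067     ]))]
319 [ 294  201   38   63 2132] ((633.6851806640625, -28.670856475830078), (27.055461883544922, 47.42787551879883), 76.4824447631836)
[([390.4, 332.9], 0.64), ([257.0, 214.2], 0.24)]
[([392.0, 320.1], 0.71)]
[([385.5, 325.3], 0.9), ([311.1, 253.6], 0.22)]
```

Call:
servo_tool:
  motion:
    - [0, 0.6, -0.03, -0.15, 0]
    - [0, 1, 0, 0, 0]
    - [0, 1, 0, 0, 0]
    - [0, 1, 0, 0, 0]
    - [0, 1, 0, 0, 0]
    - [0, 1, 0, 0, 0]
    - [0, 0.7, 0, 0, 0]
    - [0, 0.27, 0, 0, 0]
    - [0, 0, 0, 0, 0]
    - [255, 0, 0, 0, 0]
    - [255, 0, 0, 0, 0]
    - [255, 0, 0, 0, 0]
    - [255, 0, 0, 0, 0]
    - [255, 0, 0, 0, 0]
    - [255, 0, 0, 0, 0]
    - [255, 0, 0, 0, 0]
    - [255, 0, 0, 0, 0]

```text
t: 18.78
tool_pos: [0.6306, -0.0291, 0.0584]
tcp_rot: [-1.027, 1.314, 1.025]
contact_force: [0.1, -1.2, 6.3]
grip_width: 0.316
```

Call:
servo_tool:
  motion:
    - [255, -0.5, 0, 0, 0]
    - [255, -1, 0, 0, 0]
    - [255, -1, 0, 0, 0]
    - [255, -1, 0, 0, 0]
    - [255, -1, 0, 0, 0]
    - [255, -1, 0, 0, 0]
    - [255, -0.5, 0, 0, 0]
    - [255, 0, 0, 0, 0]

```text
t: 19.45
tool_pos: [0.6311, -0.0292, 0.2116]
tcp_rot: [-1.029, 1.311, 1.022]
contact_force: [0.2, 0.7, -0.1]
grip_width: 0.322
```

Call:
servo_tool:
  motion:
    - [255, 0, 0.188, -0.92, 0]
    - [255, 0, 0.188, -0.92, 0]
    - [255, 0, 0.188, -0.92, 0]
    - [255, 0, 0.188, -0.92, 0]
    - [255, 0, 0.188, -0.92, 0]
    - [255, 0, 0.188, -0.92, 0]
    - [255, 0, 0.188, -0.92, 0]
    - [255, 0, 0.188, -0.92, 0]
    - [255, 0, 0.188, -0.92, 0]
    - [255, 0, 0.188, -0.92, 0]
    - [255, 0, 0.188, -0.92, 0]
    - [255, 0, 0.188, -0.92, 0]
    - [255, 0, 0.188, -0.92, 0]
    - [255, 0.5, 0, 0, 0]
    - [255, 1, 0, 0, 0]
    - [255, 1, 0, 0, 0]
    - [255, 1, 0, 0, 0]
    - [255, 0.5, 0, 0, 0]
    - [255, 0, 0, 0, 0]

```text
t: 21.03
tool_pos: [0.4958, -0.3022, 0.101]
tcp_rot: [-1.019, 1.318, 1.035]
contact_force: [-0.2, 0.1, -1.1]
grip_width: 0.319
```

Call:
servo_tool:
  motion:
    - [110, 0, 0, 0, 0]
    - [110, 0, 0, 0, 0]
    - [110, 0, 0, 0, 0]
    - [110, 0, 0, 0, 0]
    - [110, 0, 0, 0, 0]
    - [110, -0.6, 0, 0, 0]
    - [110, -1, 0, 0, 0]
    - [110, -1, 0, 0, 0]
    - [60, -1, 0, 0, 0]
    - [0, -1, 0, 0, 0]
    - [0, -1, 0, 0, 0]
    - [0, -1, 0, 0, 0]
    - [0, -1, 0, 0, 0]
    - [0, -1, 0, 0, 0]
    - [0, 0, 0, 0, 0]

```text
t: 22.28
tool_pos: [0.4985, -0.3046, 0.3293]
tcp_rot: [-1.034, 1.312, 1.018]
contact_force: [-0.4, 0.1, 1.7]
grip_width: 1.001
```

```bash
python3 - <<'E'
from h import *
i,im=snap('side','s2.png');j,w=snap('wrist','w4.png');s=robot.sense();print(s['tool_pos'],s['t'],s['tcp_rot'])
cv2.imwrite('pics/c2.png',np.hstack([cv2.resize(im[240:400,320:460],(420,480)),cv2.resize(w,(380,285))[:].copy() if 0 else cv2.copyMakeBorder(cv2.resize(w,(380,285)),0,195,0,0,0)])[:,:,::-1])
E
```

```text
[ 0.49822314 -0.30445656  0.32396874] 22.3833 [-1.02904226  1.31437622  1.02304631]
```

View pics/c2.png

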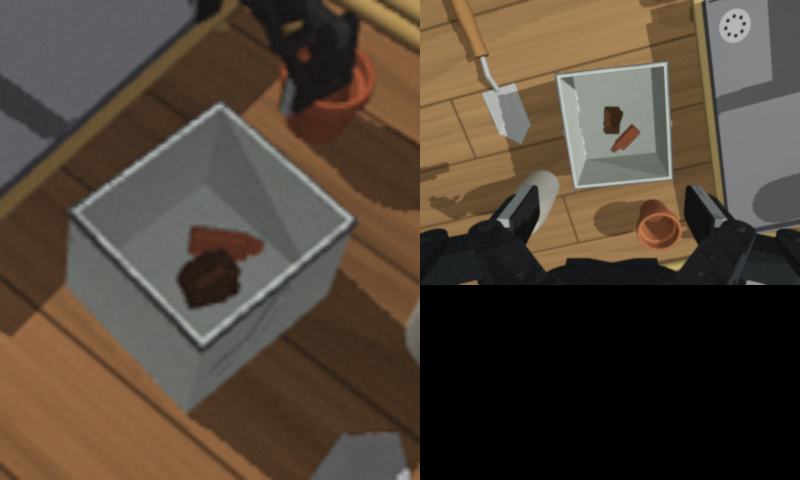

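Call:
servo_tool:
  motion:
    - [0, 0, 0.326, 1, 0]
    - [0, 0, 0.326, 1, 0]
    - [0, 0, 0.326, 1, 0]
    - [0, 0, 0.326, 1, 0]
    - [0, 0, 0.326, 1, 0]
    - [0, 0, 0.326, 1, 0]
    - [0, 0, 0.326, 1, 0]
    - [0, 0, 0.326, 1, 0]
    - [0, 0, 0.326, 1, 0]
    - [0, 0, 0.326, 1, 0]
    - [0, 0, 0.326, 1, 0]
    - [0, 0, 0.326, 1, 0]
    - [0, 0, 0.326, 1, 0]
    - [0, 0, 0.326, 1, 0]
    - [0, 0, 0.326, 1, 0]
    - [0, 0, 0.326, 1, 0]
    - [0, 0, 0.326, 1, 0]
    - [0, 0, 0.326, 1, 0]
    - [0, 0, 0.326, 1, 0]
    - [0, 0, 0.326, 1, 0]

```text
t: 24.05
tool_pos: [0.4609, 0.2216, 0.3203]
tcp_rot: [-1.026, 1.318, 1.027]
contact_force: [0.7, 0.6, -0.3]
grip_width: 0.998
```

Call:
servo_tool:
  motion:
    - [0, 0, 0, 0, -1]
    - [0, 0, 0, 0, -1]
    - [0, 0, 0, 0, -1]
    - [0, 0, 0, 0, -1]
    - [0, 0, 0, 0, -1]
    - [0, 0, 0, 0, -1]
    - [0, 0, 0, 0, -1]
    - [0, 0, 0, 0, -1]
    - [0, 0, 0, 0, 0]
    - [0, 0, 0, 0, 0]

```text
t: 24.88
tool_pos: [0.4613, 0.2203, 0.3207]
tcp_rot: [-1.602, 0.898, 1.604]
contact_force: [0.1, 1.1, -0.0]
grip_width: 0.999
```

```bash
python3 - <<'E'
from h import *
i,w=snap('wrist','w5.png');s=robot.sense();print(s['tool_pos'],s['t'],s['q'].round(2));print(R.from_rotvec(s['tcp_rot']).as_matrix().round(3))
for n,z in {'dial':.174,'timer':.16,'knob':.19}.items(): print(n,[(a,ray(i,a['centre'],z)) for a in robot.search_frame('wrist',n)[:1]])
j=robot.camera_info('side');print('can',ray(j,(166,165),.25))
E
```

```text
[0.46127866 0.22035146 0.32103435] 24.9333 [ 0.38 -0.11  1.27  0.    1.98 -1.74]
[[-0.001 -0.852 -0.524]
 [-0.001 -0.524  0.852]
 [-1.     0.002  0.   ]]
dial [({'centre': [368.9, 264.3], 'p': 0.83}, array([0.46592918, 0.26475373, 0.174     ]))]
timer [({'centre': [353.5, 250.0], 'p': 0.79}, array([0.46559736, 0.25215753, 0.16      ]))]
knob [({'centre': [367.1, 263.4], 'p': 0.73}, array([0.46242759, 0.25887779, 0.19      ]))]
can [0.39191159 0.40719456 0.25      ]
```

View pics/w5.png

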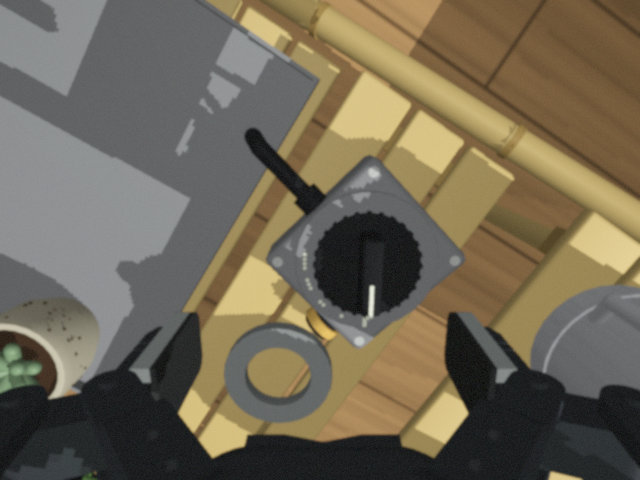

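```bash
python3 - <<'E'
from h import *
i=robot.camera_info('wrist')
A,B=ray(i,(373,236),.202),ray(i,(371,314),.202);print(A,B,np.degrees(np.arctan2(*(B-A)[1::-1])),(A+B)/2,np.linalg.norm(B-A))
print('disc',ray(i,(368,261),.174))
c=[ray(i,p,.16)[:2] for p in [(372,157),(464,260),(360,346),(272,262)]];print('hous',np.mean(c,0),[np.degrees(np.arctan2(*(c[k]-c[k-1])[::-1])).round(1) for k in range(4)])
for p in [(532,345),(600,285)]: print('can',ray(i,p,.30))
im=cv2.imread('pics/w5.png')[190:340,290:450];cv2.imwrite('pics/c3.png',cv2.resize(im,(640,600),interpolation=cv2.INTER_CUBIC))
E
```

```text
[0.44226726 0.24883986 0.202     ] [0.48984413 0.27876843 0.202     ] 32.17223528771487 [0.46605569 0.26380414 0.202     ] 0.056207450134613764
disc [0.46464962 0.26318443 0.174     ]
hous [0.467132   0.26544117] [np.float64(168.5), np.float64(75.0), np.float64(-14.9), np.float64(-104.5)]
can [0.43140669 0.31312906 0.3       ]
can [0.39382294 0.31938568 0.3       ]
```

View pics/c3.png

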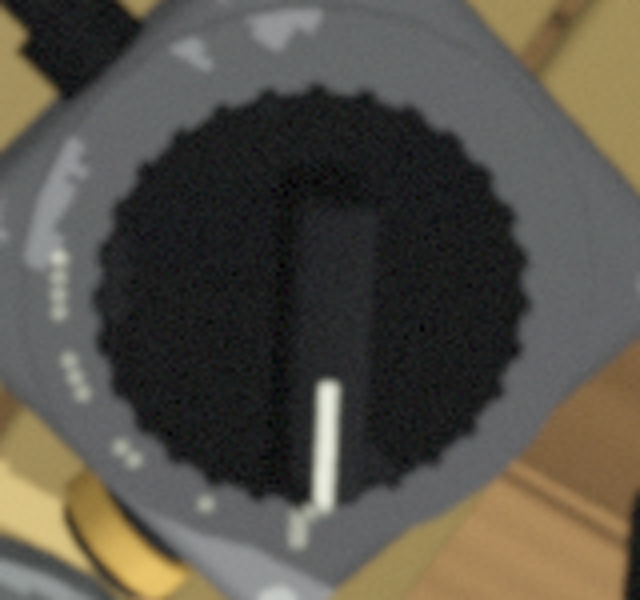

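```bash
python3 - <<'E'
from h import *
L=[]
for c in ['top','side','wrist']:
    i=robot.camera_info(c);robot.capture(c)
    for n in ['watering_can','cloche','bark_long','bark_short','pot_shard']:
        r=robot.search_frame(c,n)
        print(c,n,[(np.round(a['centre']),round(a['p'],2),[ray(i,a['centre'],z).round(3)[:2].tolist() for z in ((.25,.3) if n[0] in 'wc' else (.02,))]) for a in r[:1]])
a=cv2.imread('pics/top0.png')[120:400,20:240];b=cv2.imread('pics/side0.png')[90:230,110:290]
cv2.imwrite('pics/c4.png',np.hstack([cv2.resize(a,(393,500)),cv2.resize(b,(400,311)) if 0 else cv2.copyMakeBorder(cv2.resize(b,(400,311)),0,189,0,0,0)]))
E
```

```text
top watering_can [(array([ 72., 289.]), 0.88, [[0.436, 0.501], [0.436, 0.478]])]
top cloche [(array([105., 203.]), 0.59, [[0.621, 0.446], [0.613, 0.425]])]
top bark_long [(array([436., 271.]), 0.81, [[0.506, -0.313]])]
top bark_short [(array([511., 306.]), 0.65, [[0.424, -0.5]])]
top pot_shard [(array([428., 251.]), 0.74, [[0.555, -0.29]])]
side watering_can [(array([172., 158.]), 0.61, [[0.42, 0.418], [0.394, 0.358]])]
side cloche [(array([230., 141.]), 0.57, [[0.58, 0.356], [0.544, 0.3]])]
side bark_long [(array([382., 331.]), 0.74, [[0.506, -0.29]])]
side bark_short [(array([393., 336.]), 0.63, [[0.514, -0.318]])]
side pot_shard [(array([392., 320.]), 0.47, [[0.549, -0.289]])]
wrist watering_can [(array([592., 342.]), 0.58, [[0.421, 0.381], [0.416, 0.335]])]
wrist cloche []
wrist bark_long []
wrist bark_short []
wrist pot_shard []
```

View pics/c4.png

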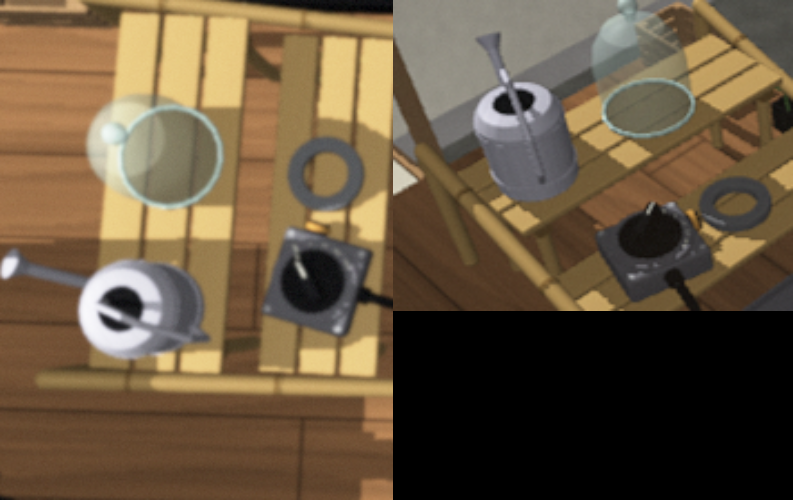

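Call:
servo_tool:
  motion:
    - [0, 0, -0.53, 0.7, 0]
    - [0, 0, -0.53, 0.7, 0.05]
    - [0, 0.7, 0, 0, 0]
    - [0, 1, 0, 0, 0]
    - [0, 1, 0, 0, 0]
    - [0, 1, 0, 0, 0]
    - [0, 1, 0, 0, 0]
    - [0, 0.7, 0, 0, 0]
    - [0, 0.3, 0, 0, 0]
    - [0, 0, 0, 0, 0]
    - [0, 0, 0, 0, 0]
  newtons: 40

```text
t: 26.9
tool_pos: [0.4657, 0.2642, 0.1802]
tcp_rot: [-1.601, 0.897, 1.601]
contact_force: [-0.9, -0.2, -0.2]
grip_width: 1.0
```

Call:
servo_tool:
  motion:
    - [255, 0, 0, 0, 0]
    - [255, 0, 0, 0, 0]
    - [255, 0, 0, 0, 0]
    - [255, 0, 0, 0, 0]
    - [255, 0, 0, 0, 0]
    - [255, 0, 0, 0, 0]
    - [255, 0, 0, 0, 0]
    - [255, 0, 0, 0, 0]
    - [255, 0, 0, 0, 0]
    - [255, 0, 0, 0, 0]

```text
t: 27.73
tool_pos: [0.4665, 0.2629, 0.1802]
tcp_rot: [-1.603, 0.899, 1.598]
contact_force: [2.0, -3.7, 2.4]
grip_width: 0.164
```

```bash
python3 - <<'E'
from h import *
s=robot.sense();M=R.from_rotvec(s['tcp_rot']).as_matrix();print(s['tool_pos'],s['contact_force'],s['moment'],s['grip_width'],np.arctan2(M[1,2],M[0,2]))
E
```

```text
[0.46650986 0.26290427 0.18020994] [ 1.95496626 -3.66917319  2.37688891] [-0.63208887 -0.31764298 -0.07917955] 0.16382637878856518 2.1182311044496456
```

Call:
servo_tool:
  motion:
    - [255, 0, 0, 0, 0]
    - [255, 0, 0, 0, 0.6]
    - [255, 0, 0, 0, 0.6]
    - [255, 0, 0, 0, 0.6]
    - [255, 0, 0, 0, 0.6]
    - [255, 0, 0, 0, 0.6]
    - [255, 0, 0, 0, 0.6]
    - [255, 0, 0, 0, 0.6]
    - [255, 0, 0, 0, 0.6]
    - [255, 0, 0, 0, 0.6]
    - [255, 0, 0, 0, 0.6]
    - [255, 0, 0, 0, 0]
    - [255, 0, 0, 0, 0]
  newtons: 80

```text
t: 28.82
tool_pos: [0.4662, 0.2643, 0.1804]
tcp_rot: [-1.173, 1.23, 1.172]
contact_force: [2.7, 0.8, 2.5]
grip_width: 0.156
```

```bash
python3 - <<'E'
from h import *
s=robot.sense();M=R.from_rotvec(s['tcp_rot']).as_matrix();print(s['tool_pos'],s['contact_force'],s['moment'],s['grip_width'],np.arctan2(M[1,2],M[0,2]))
E
```

```text
[0.46621049 0.26434656 0.1803566 ] [2.66566649 0.81251427 2.47209691] [ 0.21854676 -0.41519006  0.11416783] 0.1556889053672039 1.521752697501688
```

Turned 0.597 rad smoothly; another 0.6.

Call:
servo_tool:
  motion:
    - [255, 0, 0, 0, 0.6]
    - [255, 0, 0, 0, 0.6]
    - [255, 0, 0, 0, 0.6]
    - [255, 0, 0, 0, 0.6]
    - [255, 0, 0, 0, 0.6]
    - [255, 0, 0, 0, 0.6]
    - [255, 0, 0, 0, 0.6]
    - [255, 0, 0, 0, 0.6]
    - [255, 0, 0, 0, 0.6]
    - [255, 0, 0, 0, 0.6]
    - [255, 0, 0, 0, 0]
    - [255, 0, 0, 0, 0]
    - [255, 0, 0, 0, 0]

```text
t: 29.9
tool_pos: [0.4668, 0.2657, 0.1803]
tcp_rot: [-0.718, 1.443, 0.721]
contact_force: [5.3, 7.2, 1.5]
grip_width: 0.154
```

```bash
python3 - <<'E'
from h import *
i,w=snap('wrist','w6.png');j,t=snap('top','t6.png');k,d=snap('side','s6.png')
s=robot.sense();M=R.from_rotvec(s['tcp_rot']).as_matrix();print(s['t'],s['tool_pos'],s['contact_force'],s['moment'],s['grip_width'],np.arctan2(M[1,2],M[0,2]))
a=cv2.resize(w[:,:],(440,330));b=cv2.resize(d[90:400,110:470],(360,310))
cv2.imwrite('pics/c6.png',np.hstack([cv2.resize(w[180:480,160:480],(440,412)),cv2.copyMakeBorder(b,0,102,0,0,0)])[:,:,::-1])
E
```

```text
30.05 [0.46676694 0.26569436 0.18035965] [5.2326442  6.69109645 1.64939358] [ 1.03826116 -0.98444878  0.2093818 ] 0.15386881658032586 0.9231055264368802
```

View pics/c6.png

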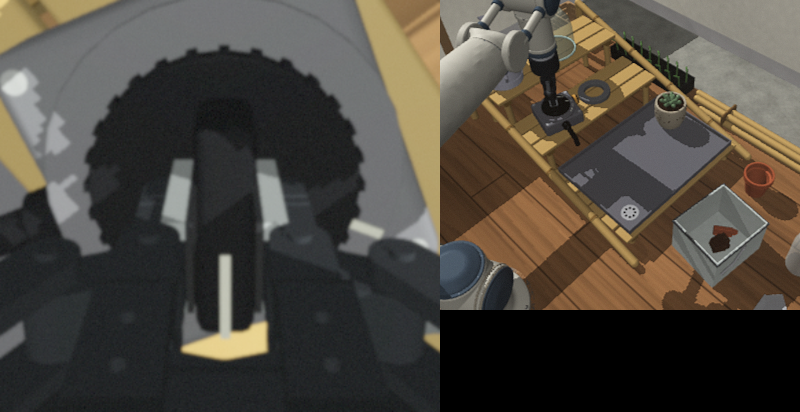

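Call:
servo_tool:
  motion:
    - [255, 0, 0, 0, 0]
    - [255, 0, 0, 0, 0]
    - [255, 0, 0, 0, 0]
    - [255, 0, 0, 0, 0]
    - [255, 0, 0, 0, 0]
    - [255, 0, 0, 0, 0]
    - [255, 0, 0, 0, 0]
    - [255, 0, 0, 0, 0]
    - [255, 0, 0, 0, 0]
    - [255, 0, 0, 0, 0]
    - [255, 0, 0, 0, 0]
    - [255, 0, 0, 0, 0]

```text
t: 31.05
tool_pos: [0.4668, 0.2657, 0.1804]
tcp_rot: [-0.718, 1.443, 0.721]
contact_force: [5.1, 5.3, 1.4]
grip_width: 0.154
```

```bash
python3 - <<'E'
from h import *
s=robot.sense();M=R.from_rotvec(s['tcp_rot']).as_matrix();print(s['moment'],s['grip_width'],np.arctan2(M[1,2],M[0,2]))
print(robot.job_done())
E
```

```text
[ 1.00995627 -1.079586    0.21805639] 0.15432457635968214 0.9231488020744849
the job is handed in; nothing more can be done
None
```

I cleared both pieces of bark and the pot shard off the tray into the caddy. Then I turned the dial clockwise to the third click and handed the job in at about 31 s, still gripping it.

**Dial:** The tool had turned 1.195 rad, inside the 1.06–1.34 window. The dial's own angle can't be read directly, so this relies on the bar not slipping. The last wrist picture showed it square between the jaws. The jaws were closed on the bar, and the twist of about 0.21 N m is near the spring's 0.18 N m at the third click.

**Caddy and tray:** The last side picture shows the tray clear, the caddy upright, and the shard inside with the dark bark. The two bark chunks lie together, so I couldn't tell them apart by eye. The side-camera detector placed both inside, but the top-camera detector put the short one outside the caddy, at about (0.42, -0.50) m. I took that for a false hit, because an earlier side view had found it in the caddy after its drop.

**Other things:** The stoneware pot, collar and terracotta pot looked unmoved in the last side picture. I did not check the can, cloche, trowel and mister one by one at the end.

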